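# Load a vial into a deep sample chamber with its ratchet lift

### The arm

A 6-joint arm with a two-finger parallel gripper is mounted at the origin on a cart in front of the work surface, level with it; the furniture and walls round the work are solid. World frame = base frame: x ahead of the robot, y to its left, z up, the work surface at z = 0. Lengths are in m, angles in degrees, forces in N, time in s.
With the tool pointing down it reaches from about 0.3 to 0.85 m from the base axis. Payload 4.2 kg.
Tool frame: the origin (TCP) lies between the finger pads; the fingertips stand 8 mm ahead of it and the grasp point (between the pads) lies 11 mm behind it (robot.tcp_to_tips is the distance from the TCP to the fingertips, in m); z points along the fingers, y is the line along which they close (so a half turn about z gives the same grasp; the last joint's range is limited). The gripper opens to 91 mm and grips with 3 to 60 N. Pads are 32 mm wide; open, the fingers measure 118 mm over their backs; the gripper's body (76 mm by 178 mm) begins 60 mm behind the grasp point.
Start: joints at [-78.323, 18.312, 89.639, -0, 72.044, -1.146], TCP at [0.128, -0.561, 0.222] pointing down, gripper open.
Joint ranges: [-177.97, 177.97], [-48.28, 115.42], [12.27, 149.76], [-77.06, 257.06], [2.81, 150.46], [-146.56, 146.56]. Speed limits (degrees/s): [147.25, 147.25, 180, 180, 180, 180].

### API

Orientations are given as a 3x3 rotation matrix whose columns are the frame's x, y, z axes.
In Python, from station import robot, move_gripper, kin, status, viewer, job gives the robot as it stands. The module is installed in compiled form; this text tells all that it offers. Calls block until the motion is done:
- robot.goto(position, orientation): joint-space move of the TCP to a pose.
- robot.movel(position, attitude=None, vel=0.15, guard=None): straight line of the TCP; attitude=None keeps the orientation; vel is the mean speed in m/s. With guard (N) it stops when the force on the tool has changed by that much, and returns True; else False.
- robot.goto_joints(angles): joint-space move.
- move_gripper(opening): opening from 0.0 (shut) to 1.0 (fully open); the grip force is fixed at half the most; returns when the fingers have stopped.
- robot.hold(seconds).
- kin.ik(position, orientation): joint angles nearest the present ones, or None.
- status.observe(): the state.
- viewer.camera(name): name is "side" or "top" or "wrist"; returns (picture, depth): 420x560x3 uint8, red, green, blue; 420x560 float32, m along the optical axis (not along the pixel's ray), 0 where there is no reading.
- viewer.camera_params(name): a dict with "intrinsics" (3x3 intrinsics, pixels), "rvec" (rotation vector, rad) and "tvec" (3), from world to camera coordinates, as OpenCV has them. Camera axes: x right, y down, z forward; pixel columns grow to the right and rows downward; lengths in m; the calibration is good to about 2 mm. A picture is of the moment at which its call begins: read the wrist's pose just before it. camera_params takes no time and is no camera call; for the wrist camera it gives the pose at the moment of the call.
A pose or a line that the arm cannot do raises robot.IKError and nothing moves.
- job.finish_job(): hands the job in; it is judged then, once.
The state is a dict: "time": time; "joint_positions": joint angles; "dq": joint speeds; "joint_torque": joint torques, N m; "position": TCP position; "ee_rot": TCP orientation; "force": force on the tool from outside, world axes, zero at the start; "moment": the same for the moment, N m; "finger_gap": opening from 0.0 (shut) to 1.0 (fully open); "finger_force": force on a finger pad.
Only numpy, scipy, OpenCV 4.12 (cv2) and the standard library are available. Lean on these libraries where they do the work, as an engineer would, in place of code of your own. Each camera call takes 0.05 s, during which the arm holds its last target. There are 200 camera calls.

### The job

Load the sample chamber: pull the round knob of its toothed vial lift straight up, click by click, until the sprung catch has dropped in behind the last tooth and holds the lift there by itself, and stand the largest of the three vials upright in the lift's cup. Then press the catch's thumb lever down, gently, through its free play and on to its stop, keep it down until the lift has sunk all the way home with the vial, and let the lever spring back. Do not haul hard on the lift's top stop, press the lever or the glass hard, tip the vial over, or shift the other two vials and the beaker.

Things in the scene. Friction and masses are not known exactly. Their poses are not given: they have to be found in the camera images.
- stand: Fixed, heavy stand. Origin under its middle on the worktop; x from front panel to back, y to its left, z up. Base plate x +-60, y -142 to +108, top z 11 mm. Left on it a white box (100 x 94 mm, centre y +50, top z 84 mm) with a round upright well of 42 mm, too narrow for a gripper, and a 16 mm slot from the well to the right.
- guide: Dark guide column fixed on the stand, same origin and axes as the stand: x +9 to +17, y -81 to -27 mm, top z 111 mm, behind the lift's slide. Under a lug at its top (x -4 to +12, y -39 to -27 mm) is a rubber buffer, the lift's top stop.
- lift: Steel slide (12 x 10 mm) upright at the stand's x 0, y -45 mm: six saw teeth on its right (-y) side, knob on top, arm from its foot through the slot to the cup. Only slides up and down. About 0.45 kg, stiff in grease: with the catch lifted it sinks by itself at about 6 cm/s. Pulling it up at 4 to 5 cm/s takes 7 to 19 N, the peaks at the clicks.
- lift_height (a joint): Height of the lift over its home, m: 0 = home, grows upward. Held at every 12 mm (0.012 to 0.072, six teeth); starts home or on tooth 1 or 2. A tooth clicks in when pulled about 1 mm past its height; let go, the lift settles back on it. About 3 mm above the last tooth it meets the rubber buffer: felt as a pull that grows fast past that of the clicks (stay under 25 N on it).
- knob_mid (a point): Middle of the lift's black round knob, 25 mm diameter, 18 mm high, on a 9 mm stem; z up. With the lift home it is 133.5 mm above the worktop. Fingertips that reach 19 mm below it stay 3 mm above the guide column behind it.
- cup_floor (a point): Centre of the floor inside the lift's round metal cup, at the stand's y +50 mm, x 0; rises with the lift; z up. Cup open at the top, inner diameter about 27 mm, 18 mm deep, wall 3 mm. Floor 18 mm above the worktop with the lift home (deep in the well), 90 mm on the last tooth (the cup then stands clear above the box).
- well_mouth (a point): Centre of the well's mouth on top of the white box, 84 mm above the worktop.
- lever: Thumb lever of the sprung catch (pawl) on a pivot pin at the stand's y -62.5, z 56 mm. The catch's nose points up into the teeth; the lever reaches out to the right (-y) and ends in a pad. Pressed down, it first takes up some free play, then a set screw in it swings the nose out of the teeth. Origin at the pin; axes as the stand's at rest, turning with it.
- lever_angle (a joint): Angle of the thumb lever, rad: 0 = rest (up), grows as its pad is pressed down. The free play before it moves the catch differs from one stand to the next (0.01 to 0.17 rad), so the angle at which the teeth are free is not known beforehand: it must be felt.
- pad_top (a point): Middle of the top of the lever's ribbed black pad (26 x 24 mm), 67 mm right (-y) of the pin, about 70 mm above the worktop, free above. Pressed: about 1 N in the free play, then 3 to 7 N moving the catch, then a firm stop, 11 to 24 mm down in all. The teeth are free only in the last 2 mm before the stop: hold it there with 7 to 11 N while the lift sinks; over 16 N bends it.
- vial_big: The vial to load, largest of the three: clear glass, white ribbed cap, 24 mm diameter (cap 23 mm), 56 mm tall, about 25 g, upright. Origin: centre of its underside; z up along it. Over 15 N against the cup would break it.
- vial_red: Bystander: vial with a red cap, 22 mm diameter, 46 mm tall, upright. Origin: centre of its underside.
- vial_black: Bystander: the smallest vial, black cap, 18 mm diameter, 40 mm tall, upright. Origin: centre of its underside.
- beaker: Bystander: small glass beaker, 45 mm diameter, 58 mm tall, right of the stand. Origin: centre of its underside.
There are look-alikes about, which are no part of the job. What is shaped like the vial_big but brown or purple is not meant.

How it is judged (in metres and radians):
On the way, in this order (a step that is already met when the one before it is completed fails the run):
1. the lift stands on its last tooth, held by the catch, the hand off it (value of joint lift_height between 0.0705 and 0.0728 m and contact force between the fingers and lift below 0.3 N), for 0.3 s.
2. the largest vial stands in the cup of the raised lift, let go (horizontal distance between vial_big and cup_floor below 0.004 m and z of vial_big in the frame of cup_floor between -0.003 and 0.003 m and angle between vial_big's own z axis and vertical below 0.12 rad and value of joint lift_height above 0.0705 m and contact force between the fingers and vial_big below 0.1 N), for 0.3 s.
3. the thumb lever is pressed and the lift sinks with the vial (value of joint lever_angle above 0.1 rad and velocity of joint lift_height below -0.02 m/s and value of joint lift_height above 0.01 m), for 0.1 s.
At the end, for the whole second after the job is handed in: The lift is home (within 3 mm of its bottom), the thumb lever has sprung back (below 0.03 rad), and the largest vial stands at rest in the lift's cup: within 4 mm of its middle, on its floor within 3 mm, upright within 0.12 rad (value of joint lift_height below 0.003 m and value of joint lever_angle below 0.03 rad and horizontal distance between vial_big and cup_floor below 0.004 m and z of vial_big in the frame of cup_floor between -0.003 and 0.003 m and angle between vial_big's own z axis and vertical below 0.12 rad and linear speed of vial_big below 0.01 m/s); the robot touches nothing.
It fails at once if the lift hauled against its top stop with more than 25 N (contact force between lift and guide above 25 N).
It fails at once if the thumb lever pressed with more than 16 N (contact force between the fingers and lever above 16 N).
It fails at once if the glass vial pressed against the lift with more than 15 N (contact force between vial_big and lift above 15 N).
It fails at once if the vial tipped over (angle between vial_big's own z axis and vertical above 0.6 rad).
It fails at once if another vial or the beaker shifted by more than 15 mm (distance of any of vial_red, vial_black, beaker from where it was at the start of the episode above 0.015 m).
It also fails if it takes over 72 s, if anything falls off the work surface, if the arm or the gripper's body presses on something with over 40 N, if the wrist force passes 120 N, or if a joint passes its speed limit or range.

## Working session

There is one attempt and no reset: what is moved stays moved. The work goes in short steps, each a Python script; the robot and the scene stay as the last script left them, time stands still between calls to the robot, and variables do not carry over. Pictures are saved under pics/ and viewed, at most 10 in all, crops included, and the job is handed in when it is done.

```bash
mkdir -p pics
cat > h.py <<'E'
import numpy as np, cv2
from station import robot, move_gripper, kin, status, viewer, job
def cam(n):
    p=viewer.camera_params(n); im,d=viewer.camera(n)
    K=np.array(p["intrinsics"]);R=cv2.Rodrigues(np.array(p["rvec"],float))[0];t=np.array(p["tvec"],float).ravel()
    return im,d,K,R,t
def ray(c,u,v,z):
    im,d,K,R,t=c
    r=R.T@np.linalg.inv(K)@np.array([u,v,1.]); o=-R.T@t
    return o+r*(z-o[2])/r[2]
def pts(c):
    im,d,K,R,t=c
    v,u=np.mgrid[:d.shape[0],:d.shape[1]]
    P=np.stack([(u-K[0,2])/K[0,0]*d,(v-K[1,2])/K[1,1]*d,d],-1)
    return (P-t)@R
def proj(c,X):
    im,d,K,R,t=c; q=K@(R@np.array(X)+t); return q[:2]/q[2]
def save(n,im): cv2.imwrite("pics/"+n,im[:,:,::-1])
E
python3 - <<'E'
from h import *
for n in("top","side"):
    c=cam(n); save(n+"0.png",c[0]); print(n,c[2].tolist(),(-c[3].T@c[4]).round(3),c[3][2].round(3))
s=status.observe();print(s["time"],s["force"],s["ee_rot"])
E
```

```text
top [[488.1411389682479, 0.0, 273.58085342384413], [0.0, 488.1411389682479, 212.98462296342322], [0.0, 0.0, 1.0]] [0.386 0.067 1.219] [ 0.117 -0.015 -0.993]
side [[509.73860222266285, 0.0, 273.6605110952571], [0.0, 509.73860222266285, 206.66147641741244], [0.0, 0.0, 1.0]] [ 0.453 -1.19   0.688] [ 0.043  0.903 -0.427]
0.1 [ 0.19401929  0.68618575 -0.44498229] [[ 9.75065780e-01  2.21915838e-01 -2.91708470e-04]
 [ 2.21916023e-01 -9.75064576e-01  1.53328783e-03]
 [ 5.58262585e-05 -1.55979128e-03 -9.99998782e-01]]
```

View pics/top0.png

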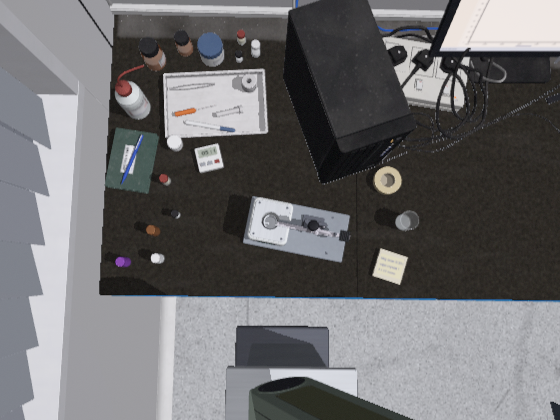

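View pics/side0.png

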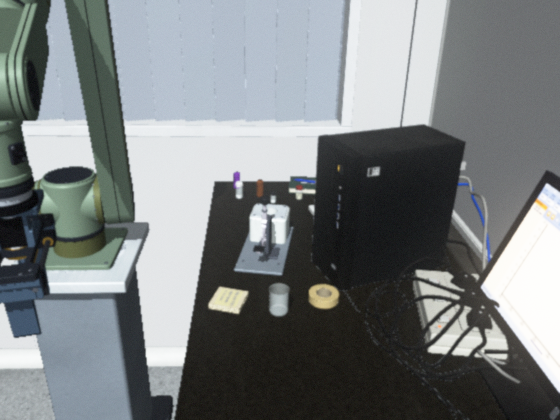

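Top view: the white-capped candidates are (157,258), (175,143) and (255,47). The brown look-alike is at (152,230) and the purple one at (122,262). Red vial is at (165,180), black at (176,215), beaker at (406,220), and the stand is around (297,229) with its knob near (314,226). My choice is (157,258); I'll check it in a crop along with the geometry.

Run:
```python
from h import *
c=cam("top"); im=c[0]; P=pts(c)
a=cv2.resize(im[130:280,100:250],(400,400),interpolation=cv2.INTER_CUBIC)
b=cv2.resize(im[180:280,230:360],(520,400),interpolation=cv2.INTER_CUBIC)
save("crop1.png",np.hstack([a,b])[:,:800] if 0 else cv2.resize(np.hstack([a,b]),(800,348)))
for u,v in[(157,258),(175,143),(255,47),(152,230),(122,262),(165,180),(176,215),(406,220),(314,226),(272,221),(345,236)]:
    w=P[v-3:v+4,u-3:u+4].reshape(-1,3); print((u,v),P[v,u].round(4),"zmax",w[:,2].max().round(4), ray(c,u,v,.056).round(3))
# box top by depth and stand plate
m=((abs(P[:,:,2]-.084)<.006)&(c[1]>0)).astype(np.uint8); m[:, :235]=0;m[:,300:]=0;m[:190]=0;m[280:]=0
q=np.argwhere(m)[:,::-1].astype(np.float32); r=cv2.minAreaRect(q); print("box",r,[ray(c,*x,.084).round(4) for x in cv2.boxPoints(r)], ray(c,*r[0],.084))
m=((abs(P[:,:,2]-.011)<.006)&(c[1]>0)&(im.min(2)>70)).astype(np.uint8); m[:, :235]=0;m[:,360:]=0;m[:190]=0;m[:280] = m[:280]; m[275:]=0
q=np.argwhere(m|0)[:,::-1].astype(np.float32); r=cv2.minAreaRect(q); print("plate",r,[ray(c,*x,.011).round(4) for x in cv2.boxPoints(r)])
```

```text
(157, 258) [0.4115 0.3243 0.052 ] zmax 0.0598 [0.411 0.323 0.056]
(175, 143) [0.696  0.2953 0.035 ] zmax 0.0399 [0.69  0.291 0.056]
(255, 47) [0.9406 0.1013 0.0539] zmax 1.2192 [0.94  0.101 0.056]
(152, 230) [0.4779 0.339  0.0516] zmax 0.0621 [0.478 0.338 0.056]
(122, 262) [0.4008 0.4038 0.0609] zmax 0.061 [0.401 0.405 0.056]
(165, 180) [0.6006 0.314  0.0462] zmax 0.0515 [0.599 0.312 0.056]
(176, 215) [0.5156 0.2844 0.045 ] zmax 0.045 [0.514 0.282 0.056]
(406, 220) [ 0.5163 -0.2848  0.0042] zmax 1.2192 [ 0.511 -0.27   0.056]
(314, 226) [ 0.4824 -0.0367  0.1706] zmax 0.1723 [ 0.493 -0.048  0.056]
(272, 221) [0.5048 0.0525 0.0423] zmax 0.0615 [0.503 0.053 0.056]
(345, 236) [ 0.469  -0.1203  0.0695] zmax 0.0769 [ 0.47  -0.122  0.056]
box ((269.7884521484375, 220.0576934814453), (40.007694244384766, 42.16497039794922), 11.309932708740234) [array([0.4627, 0.1129, 0.084 ]), array([0.5603, 0.0955, 0.084 ]), array([0.5431, 0.003 , 0.084 ]), array([0.4458, 0.0214, 0.084 ])] [0.50273499 0.05823494 0.084     ]
plate ((296.2884521484375, 228.55767822265625), (100.41146087646484, 48.4406852722168), 11.309932708740234) [array([0.4536, 0.1248, 0.011 ]), array([0.5727, 0.1035, 0.011 ]), array([ 0.5269, -0.1432,  0.011 ]), array([ 0.4085, -0.1191,  0.011 ])]
```

View pics/crop1.png

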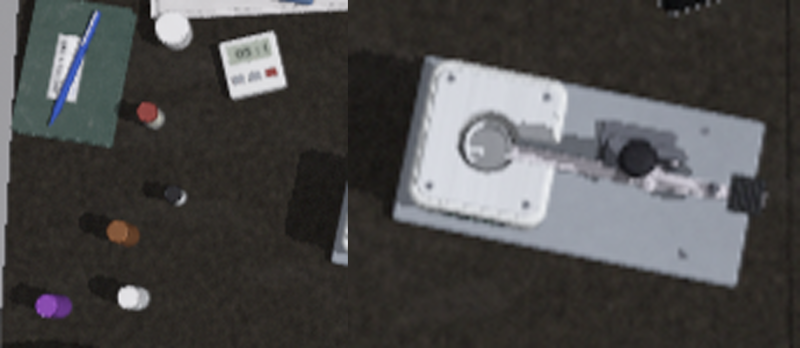

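The crop shows the white-capped clear vial at (157,258) next to its brown and purple look-alikes. The other white items differ: (175,143) is a lid about 38 mm tall, and (255,47) is out of reach. Box and plate agree on the stand origin (~(0.4935, 0.0087)) and yaw of -10.5°. The knob top at ~0.17 means the lift is on tooth 2. I'm going above the knob for one close look.

```bash
cat >> h.py <<'E'
yaw=np.deg2rad(-10.5); SX=np.array([np.cos(yaw),np.sin(yaw),0]); SY=np.array([-np.sin(yaw),np.cos(yaw),0]); O=np.array([.4935,.0087,0])
Z=np.array([0,0,-1.])
def Rof(y): y=np.array(y,float); return np.stack([np.cross(y,Z),y,Z],1)
RB=min([Rof(SX),Rof(-SX)],key=lambda R:abs(kin.ik(O+[0,0,.28],R)[5]) if kin.ik(O+[0,0,.28],R) is not None else 999)
def st(x,y,z): return O+SX*x+SY*y+np.array([0,0,z])
def F(): return np.array(status.observe()["force"])
E
python3 - <<'E'
from h import *
for p in(st(0,-45,.27),st(0,-45,.2),st(0,50,.2),[.41,.322,.03],st(0,-140,.05)): print(np.array(kin.ik(p,RB)).round(0))
robot.goto(st(0,-45,.27),RB)
c=cam("wrist"); save("w0.png",c[0]); P=pts(c)
def blob(lo,hi,ctr,r=.03):
    m=(P[:,:,2]>lo)&(P[:,:,2]<hi)&(np.hypot(P[:,:,0]-ctr[0],P[:,:,1]-ctr[1])<r)&(c[1]>0)
    q=P[m]; print(m.sum(),q.min(0).round(4),q.max(0).round(4),np.median(q,0).round(4), ((q.min(0)+q.max(0))/2).round(4)); return m
k=st(0,-45,0); m=blob(.15,.19,k)
(x,y),r=cv2.minEnclosingCircle(np.argwhere(m)[:,::-1].astype(np.float32)); print("knob px",x,y,r,ray(c,x,y,.1665),"exp",k)
print("pad px",proj(c,st(0,-129.5/1000,.07)) ) if 0 else None
s=status.observe();print(s["time"],s["position"],s["force"])
E
```

```text
AttributeError: 'NoneType' object has no attribute 'rint'

The above exception was the direct cause of the following exception:

Traceback (most recent call last):
TypeError: loop of ufunc does not support argument 0 of type NoneType which has no callable rint method
```

```bash
sed -i 's/def st.*/def st(x,y,z): return O+SX*x\/1000+SY*y\/1000+np.array([0,0,z])  # x,y mm, z m/' h.py
python3 - <<'E'
from h import *
for p in(st(0,-45,.27),st(0,-45,.2),st(0,50,.2),[.41,.322,.03],st(0,-140,.05)): print(np.array(kin.ik(p,RB)).round(0))
robot.goto(st(0,-45,.27),RB)
c=cam("wrist"); save("w0.png",c[0]); P=pts(c)
k=st(0,-45,0)
m=(P[:,:,2]>.15)&(P[:,:,2]<.19)&(np.hypot(P[:,:,0]-k[0],P[:,:,1]-k[1])<.03)&(c[1]>0)
q=P[m]; print(m.sum(),q.min(0).round(4),q.max(0).round(4),np.median(q,0).round(4))
(x,y),r=cv2.minEnclosingCircle(np.argwhere(m)[:,::-1].astype(np.float32)); print("knob px",x,y,r,ray(c,x,y,.1665),"exp",k)
s=status.observe();print(s["time"],s["position"],s["force"])
E
```

```text
[-6.  9. 96. -0. 76.  5.]
[ -6.  11. 103.  -0.  66.   5.]
[  5.  13. 100.  -0.  67.  16.]
[ 37.  25. 111.  -0.  44.  47.]
[-17.  21. 115.  -0.  44.  -6.]
554 [ 0.472  -0.0454  0.1518] [ 0.4961 -0.0213  0.1681] [ 0.4843 -0.0316  0.1655]
knob px 278.0 198.0 13.601571083068848 [ 0.48415723 -0.03133685  0.1665    ] exp [ 0.4852994  -0.03554647  0.        ]
2.475 [ 0.48530387 -0.03627521  0.26988777] [-0.06103859  0.06774684  0.44857038]
```

View pics/w0.png

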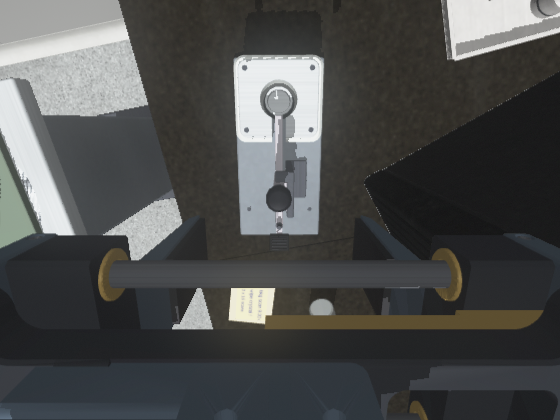

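Wrist view: knob at (278,198), cup in the well at (279,100), pad at (280,240). Knob top at 0.1655 confirms tooth 2. Now I'll grasp it and pull.

Run:
```python
from h import *
k=np.array([.4845,-.033,0])
robot.movel(k+[0,0,.20],RB,vel=.15)
print("hit",robot.movel(k+[0,0,.1465],vel=.08,guard=6))
f0=F(); move_gripper(.0); s=status.observe(); print("f0",f0.round(1),"closed",F().round(1),s["finger_gap"],s["finger_force"],np.array(s["position"]).round(4))
z0=s["position"][2]; p=np.array(s["position"])
for i,(d,v) in enumerate([(.046,.045),(.0485,.02),(.0497,.015)]):
    h=robot.movel([k[0],k[1],.1465+d],vel=v,guard=21.5)
    s=status.observe(); print(d,h,np.array(s["force"]).round(1),(s["position"][2]-z0).round(4),s["time"])
    if h: break
```

```text
hit False
f0 [-0.5 -1.  -0.3] closed [ 0.5 -0.2  0.1] 0.2640289989143821 29.99991148710251 [ 0.4847 -0.033   0.1465]
0.046 False [ 3.3 -0.5 -9.3] 0.0461 6.1167
0.0485 False [ 2.6 -0.2 -3.2] 0.0493 6.3917
0.0497 False [ 2.3 -1.  -2.9] 0.0502 6.6417
```

Run:
```python
from h import *
k=np.array([.4845,-.033,0])
robot.movel([k[0],k[1],.1465+.0475],vel=.03,guard=12); print("lowered",F().round(1),status.observe()["position"][2])
move_gripper(.75); robot.hold(.1)
robot.movel([k[0],k[1],.33],vel=.2)
robot.hold(.2)
c=cam("wrist"); save("w1.png",c[0]); P=pts(c)
m=(P[:,:,2]>.19)&(P[:,:,2]<.24)&(np.hypot(P[:,:,0]-k[0],P[:,:,1]-k[1])<.025)&(c[1]>0)
q=P[m]; print("knob",m.sum(),np.median(q,0).round(4),((q.min(0)+q.max(0))/2).round(4))
g=st(0,50,0)
m=(P[:,:,2]>.101)&(P[:,:,2]<.115)&(np.hypot(P[:,:,0]-g[0],P[:,:,1]-g[1])<.03)&(c[1]>0)
q=P[m]; print("cup",m.sum(),q.min(0).round(4),q.max(0).round(4),np.median(q,0).round(4),"exp",g)
(x,y),r=cv2.minEnclosingCircle(np.argwhere(m)[:,::-1].astype(np.float32)); print("cup px",x,y,r,ray(c,x,y,.108))
# go view the vial
robot.goto([.36,.31,.20],RB)
move_gripper(.5)
c=cam("wrist"); save("w2.png",c[0]); P=pts(c); v=np.array([.411,.323])
m=(P[:,:,2]>.045)&(P[:,:,2]<.065)&(np.hypot(P[:,:,0]-v[0],P[:,:,1]-v[1])<.025)&(c[1]>0)
if m.sum():
    q=P[m]; print("vial",m.sum(),q.min(0).round(4),q.max(0).round(4)); (x,y),r=cv2.minEnclosingCircle(np.argwhere(m)[:,::-1].astype(np.float32)); print(x,y,r,ray(c,x,y,.056))
print(status.observe()["time"])
```

```text
lowered [ 1.8 -0.2  1.9] 0.1946087635268443
knob 508 [ 0.4843 -0.0316  0.2136] [ 0.4841 -0.0334  0.2084]
cup 210 [0.4844 0.0432 0.1016] [0.5173 0.0765 0.1084] [0.5008 0.0611 0.1063] exp [0.50261178 0.05786275 0.        ]
cup px 280.0 103.5 14.080227851867676 [0.50061605 0.05989349 0.108     ]
vial 387 [0.3994 0.3203 0.0451] [0.4222 0.3424 0.0571]
323.5 163.5 11.068072319030762 [0.40999837 0.33220173 0.056     ]
10.9167
```

View pics/w2.png

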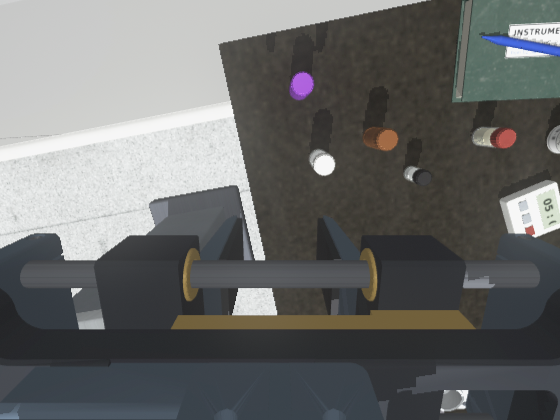

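View pics/w1.png

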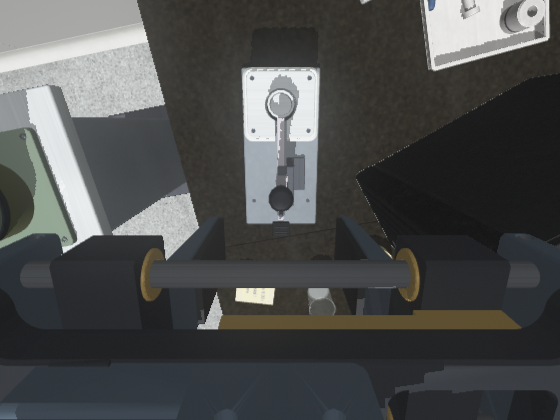

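Both views are good. In w1 the knob top is at 0.2136 (tooth 6 held), with the knob at (281,198) and the cup at (280,104), clear above the box. In w2 the white vial is at (322,162), purple at (301,85) and brown at (380,138). Next I'll hover over the vial and the cup with the same attitude and same height above each, so camera bias cancels, then pick.

```bash
cat >> h.py <<'E'
def find(p,ztop,band):
    c=cam("wrist"); P=pts(c)
    m=((P[:,:,2]>ztop-band)&(P[:,:,2]<ztop+.008)&(np.hypot(P[:,:,0]-p[0],P[:,:,1]-p[1])<.024)&(c[1]>0)).astype(np.uint8)
    n,L,S,C=cv2.connectedComponentsWithStats(m); i=1+np.argmax(S[1:,4]); m=(L==i).astype(np.uint8)
    h=cv2.convexHull(np.argwhere(m)[:,::-1].astype(np.int32)); e=cv2.fitEllipse(h)
    q=P[m>0]; mid=(q.min(0)+q.max(0))/2
    return ray(c,*e[0],ztop),e,mid,c
E
python3 - <<'E'
from h import *
H=.115; p0=np.array([.4108,.3318]); g0=np.array([.5007,.0600])
p=p0
robot.movel([p[0],p[1],.056+H],RB,vel=.2); robot.hold(.2)
a,e,mid,c=find(p,.056,.006); print("vial",a.round(4),mid.round(4),e, status.observe()["position"])
save("v_%d.png"%0,c[0])
robot.movel([a[0],a[1],.056+H],RB,vel=.1); robot.hold(.2)
a,e,mid,c=find(a,.056,.006); s=status.observe(); print("vial",a.round(4),mid.round(4),e,s["position"],s["time"])
E
```

```text
vial [0.4109 0.3321 0.056 ] [0.4107 0.3309 0.0535] ((280.8597717285156, 198.8642120361328), (22.593223571777344, 22.996978759765625), 94.63798522949219) [0.41021344 0.33166448 0.17178233]
vial [0.4109 0.3324 0.056 ] [0.4107 0.3313 0.0533] ((280.0562438964844, 199.23033142089844), (22.585914611816406, 22.6864013671875), 92.43966674804688) [0.41094047 0.33204531 0.17098377] 12.125
```

View pics/v_0.png

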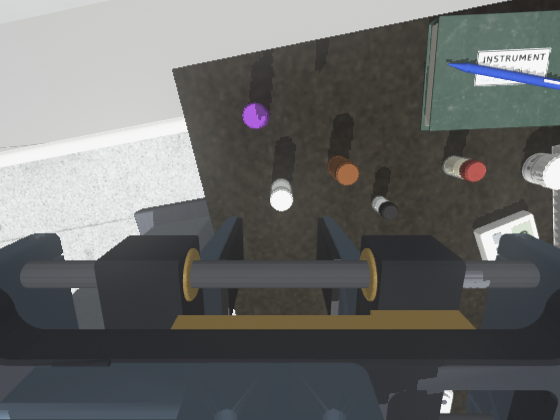

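Run:
```python
from h import *
H=.115
g=np.array([.5007,.0600])
robot.goto([g[0],g[1],.108+H],RB); robot.hold(.2)
a,e,mid,c=find(g,.108,.004); s=status.observe(); print("cup",a.round(4),mid.round(4),e,np.array(s["position"]).round(4))
P=pts(c);r=[int(round(x)) for x in e[0]];print("floor z",P[r[1]-2:r[1]+3,r[0]-2:r[0]+3,2].mean())
g=a
robot.goto([.4109,.3323,.13],RB); f0=F()
h=robot.movel([.4109,.3323,.030],vel=.08,guard=4); print("touch",h,status.observe()["position"])
if not h:
    move_gripper(0.); s=status.observe(); print("gap",s["finger_gap"]*.091,s["finger_force"],np.array(s["position"]).round(4),F().round(2))
    robot.movel([.4109,.3323,.17],vel=.12); robot.hold(.2); s=status.observe(); print("gap",s["finger_gap"]*.091,F()-f0,s["time"])
```

```text
cup [0.5012 0.0609 0.108 ] [0.5011 0.0601 0.106 ] ((280.9699401855469, 199.79888916015625), (33.302947998046875, 34.00616455078125), 85.36365509033203) [0.5005 0.061  0.2228]
floor z 0.08819321505231487
touch False [0.4112195  0.33255126 0.03049366]
gap 0.023063582305683224 29.998280704021454 [0.411  0.3324 0.0302] [-0.16  0.05  0.95]
gap 0.023368445998465492 [-0.49817623  0.7481395   0.37463915] 18.0417
```

Run:
```python
from h import *
t=np.array([.5012,.0609])
robot.goto([*t,.19],RB)
robot.movel([*t,.146],vel=.1); robot.hold(.3); f0=F(); print("at",np.array(status.observe()["position"]).round(4),f0.round(2))
h=robot.movel([*t,.1195],vel=.02,guard=3); s=status.observe(); print(h,np.array(s["position"]).round(4),(F()-f0).round(2),s["time"])
c=cam("side"); save("s1.png",cv2.resize(c[0][170:290,200:340],(560,480),interpolation=cv2.INTER_CUBIC))
```

```text
at [0.5015 0.0609 0.1465] [ 0.03 -0.03 -0.66]
True [0.5011 0.0609 0.1197] [0.43 0.57 4.12] 21.3167
```

View pics/s1.png

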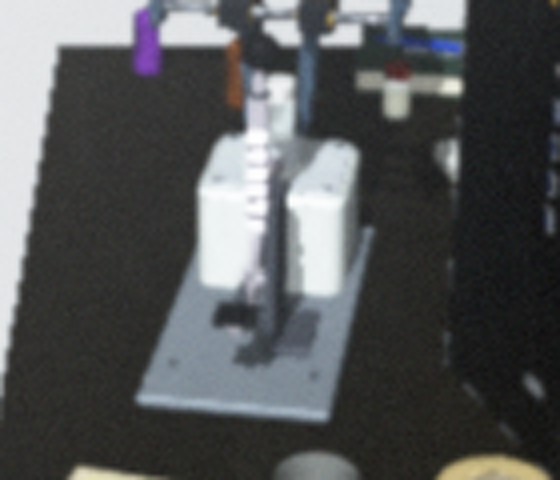

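The side view shows the vial (280,105 in the crop) standing in the raised cup between the fingers, and the contact came exactly at floor height. Releasing and checking.

Run:
```python
from h import *
t=np.array([.5012,.0609])
robot.movel([*t,.1203],vel=.02); move_gripper(.5); robot.hold(.4)
robot.movel([*t,.26],vel=.12); robot.hold(.2)
a,e,mid,c=find(t,.146,.006); print("vial",a.round(4),mid.round(4),e)
P=pts(c); k=[.4843,-.032]
m=(P[:,:,2]>.15)&(np.hypot(P[:,:,0]-k[0],P[:,:,1]-k[1])<.02)&(c[1]>0); print("knob z",np.median(P[m],0) if m.any() else None)
move_gripper(0.)
robot.movel([*t,.31],vel=.2)
robot.goto(st(0,-138,.25),RB)
robot.movel(st(0,-138,.095),vel=.15); robot.hold(.3)
s=status.observe(); print(s["time"],np.array(s["position"]).round(4),s["force"],"exp pad centre",st(0,-129.5,.07))
```

```text
vial [0.5003 0.0609 0.146 ] [0.5001 0.0597 0.143 ] ((279.8418273925781, 200.03744506835938), (22.356409072875977, 23.151391983032227), 73.77433013916016)
knob z [ 0.48491451 -0.0289237   0.17726185]
27.625 [ 0.4686 -0.1271  0.0954] [-0.52484233  1.17927255  0.48364862] exp pad centre [ 0.4699005  -0.11863151  0.07      ]
```

```bash
cat > press.py <<'E'
from h import *
f0=F()
def fz(): return F()[2]-f0[2]
h=robot.movel(st(0,-138,.05),vel=.015,guard=8.0)
s=status.observe(); z=s["position"][2]; print(h,z,fz(),s["time"])
zc=z
for i in range(25):
    robot.hold(.12); f=fz()
    if i%3==0: print(i,round(f,2),round(status.observe()["position"][2],4))
    if f<7.8: zc-=.0003
    elif f>10.3: zc+=.0003
    else: continue
    robot.movel(st(0,-138,zc),vel=.01)
c=cam("side"); save("s2.png",cv2.resize(c[0][170:290,200:340],(560,480),interpolation=cv2.INTER_CUBIC))
print(fz(),status.observe()["position"],status.observe()["time"])
E
python3 press.py
```

```text
True 0.057916602629111844 7.262448704340754 29.8167
0 5.68 0.0581
3 8.37 0.0577
6 9.25 0.0577
9 9.03 0.0577
12 8.79 0.0577
15 8.79 0.0577
18 7.83 0.0577
21 8.96 0.0577
24 8.85 0.0577
8.908063576817579 [ 0.46865889 -0.12716253  0.05768945] 33.5333
```

View pics/s2.png

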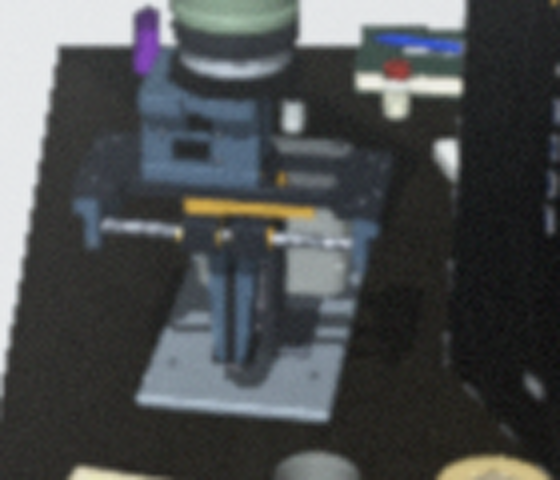

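The view is ambiguous because the hand hides the lift and cup, so I'll measure the lift height by depth.

Run:
```python
from h import *
c=cam("top");P=pts(c)
for n,p,r in(("vial",[.5008,.0600],.009),("knob",[.4845,-.033],.009)):
    m=(np.hypot(P[:,:,0]-p[0],P[:,:,1]-p[1])<r)&(c[1]>0); z=P[m][:,2]; print(n,m.sum(),np.percentile(z,[10,50,90]).round(3))
cs=cam("side")
for q in([.515,.284,.03],[.5008,.06,.14],[.5008,.06,.07],[.478,.338,.03]): u=proj(cs,q); print(q,((u-[200,170])*4).round())
print(status.observe()["time"],F())
```

```text
vial 48 [0.073 0.075 0.078]
knob 92 [0.012 0.143 0.147]
[0.515, 0.284, 0.03] [285. 102.]
[0.5008, 0.06, 0.14] [278.  88.]
[0.5008, 0.06, 0.07] [277. 182.]
[0.478, 0.338, 0.03] [238.  75.]
33.6333 [-2.1911206  -2.44640478  9.33766401]
```

Vial top is at 0.075 (18 + 56 mm) and knob top at 0.143, so the lift is home. Releasing the lever.

Run:
```python
from h import *
robot.movel(st(0,-138,.09),vel=.03); robot.movel(st(0,-138,.25),vel=.15); robot.hold(.5)
c=cam("top");P=pts(c)
for n,p,r in(("vial",[.5008,.0600],.009),("knob",[.4845,-.033],.009)):
    m=(np.hypot(P[:,:,0]-p[0],P[:,:,1]-p[1])<r)&(c[1]>0); z=P[m][:,2]; print(n,m.sum(),np.percentile(z,[10,50,90]).round(3))
w=cam("wrist");Pw=pts(w);p=st(0,-129.5,0);m=(np.hypot(Pw[:,:,0]-p[0],Pw[:,:,1]-p[1])<.009)&(w[1]>0);print("pad z",m.sum(),np.percentile(Pw[m][:,2],[50,80]) if m.any() else None)
print(status.observe()["time"],F())
job.finish_job()
```

```text
vial 48 [0.071 0.075 0.077]
knob 90 [0.014 0.141 0.147]
pad z 711 [0.27730117 0.29643674]
36.7 [-0.12016346 -0.52771678  0.4229134 ]
the job is handed in; nothing more can be done
```

The job is handed in at about 37 s, with the largest vial in the cup and the lift measured home; the arm was clear of everything, but the lever's spring-back wasn't confirmed because the gripper hid the pad from the camera.

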